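# Switch on the grinding bench in order

## Robot

A 6-joint arm with a two-finger parallel gripper is mounted at the origin on the work surface. World frame = base frame: x ahead of the robot, y to its left, z up, the work surface at z = 0. Lengths are in mm, angles in rad, forces in N, time in s.
With the tool pointing down it reaches from about 275 to 750 mm from the base axis. Payload 10.2 kg.
Tool frame: the origin (TCP) lies on the front face of the gripper's body, between the roots of the fingers; the fingertips stand 73 mm ahead of it and the grasp point (between the pads) lies 54 mm ahead of it; z points along the fingers, y is the line along which they close (so a half turn about z gives the same grasp; the last joint's range is limited). The gripper opens to 85 mm and grips with 20 to 120 N. Pads are 22 mm wide; open, the fingers measure 114 mm over their backs; the gripper's body (76 mm by 85 mm) begins 54 mm behind the grasp point. The pads swing forward as they close: fully open they stand 13 mm farther back than shut.
Start: joints at [-1.518, 0.313, 1.498, -0, 1.331, -0.223], TCP at [142.953, -505.169, 303.894] pointing down, gripper open.
Joint ranges: [-2.94, 2.94], [-0.97, 2.17], [0.19, 2.56], [-1.23, 4.37], [0.02, 3.11], [-2.88, 2.88]. Speed limits (rad/s): [2.39, 2.39, 3.01, 3.14, 3.14, 3.14].

## Interface

Orientations are given as a unit quaternion [w, x, y, z].
In Python, from rig import * gives the robot as it stands.
- The arm moves only by the tool step_arm, never from a script. Its argument "plan" is a list of rows, each an object with "offset": the shift along the tool's x, y, z in cm, a list of three; "rot": the turn, a rotation vector about the tool's x, y, z in degrees, a list of three; "gripper": the finger opening in cm, from 0 to 8.54. In form: [{"offset": [x, y, z], "rot": [wx, wy, wz], "gripper": gripper}, ...]. A call has 1 to 12 rows; each row is the pose to reach, as a shift and turn from the pose commanded when the call began, along the tool's axes at that moment; what a row does not reach only later rows make up. A row lasts 1/10 s, in which the tool goes at most 50 mm and 8.59 degrees, less where a joint would pass 70% of its speed; a pose out of reach is approached as far as the arm can. A call with a gripper value outside its range is refused whole. The fingers move at their own pace and stop on an object; "squeeze" is the grip in N (left out, the last holds). Time passes only in rows, so rows that repeat a pose let the fingers close. It gives the time, the measured TCP pose, the force, the opening and the grip force at its end, in the units of the state.
- sense(): the state, without advancing time (a new reading comes with each control period).
- capture(name): name is "side" or "top" or "wrist"; returns a dict with "color" (420x560x3 uint8, red, green, blue), "depth" (420x560 float32, mm along the optical axis (not along the pixel's ray), 0 where there is no reading), "vertical_fov" (degrees; the focal length in pixels is half the picture's height over the tangent of half this angle, whatever the lens; pixels are square), "cx", "cy" (the principal point, pixels), "rvec" (rotation vector, rad) and "tvec" (3), from world to camera coordinates, as OpenCV has them; the wrist camera has in their place "mount" (4x4, takes a point from camera to tool coordinates, whose origin is the TCP and whose axes are the flange's). Camera axes: x right, y down, z forward; pixel columns grow to the right and rows downward; lengths in mm; the calibration is good to about 2 mm. The wrist camera is an equidistant fisheye: a pixel r from the principal point sees the ray r / f radians off the axis. A picture is of the moment at which its call begins: read the wrist's pose just before it.
- finish_job(): hands the job in; it is judged then, once.
The state is a dict: "time_s": time; "joints": joint angles; "dq": joint speeds; "tau": joint torques, N m; "eef_pos": TCP position; "ee_rot": TCP orientation; "force": force on the tool from outside, world axes, zero at the start; "wrist_torque": the same for the moment, N m; "grip_width": opening from 0.0 (shut) to 1.0 (fully open); "grip_force": force on a finger pad.
Only numpy, scipy, OpenCV 4.12 (cv2) and the standard library are available. Lean on these libraries where they do the work, as an engineer would, in place of code of your own. Each camera call takes 0.05 s, during which the arm holds its last target. There are 200 camera calls.

## Task

Switch the grinding bench on by tapping the keys of the three switch boxes from above with a fingertip, each lightly, so that it goes about half-way in or further and stays in: first the dust extractor (the round mushroom key), then the bench lamp (the square key), and last the grinder (the long narrow bar key). Do not grip, lift or push the boxes about, and leave the other things on the bench where they are.

Things in the scene. Friction and masses are not known exactly. Their poses are not given: they have to be found in the camera images.
- fan_box: Wireless switch box of the dust extractor: grey box 90 x 90 mm and 50 mm high on a rubber foot, standing loose on the bench (0.7 to 1.2 kg), with one round mushroom-shaped black key, a disc 60 mm across, in the middle of its top. Origin at the centre of its underside, z up, sides along x and y. The three boxes look alike but for the key, and any of them may stand in any of the three places.
- fan_key_top (a point): Centre of the flat top face of the dust extractor key (round mushroom-shaped black key, a disc 60 mm across). The key stands 20 mm proud of the box when out, so this point is then 70 mm above the bench; it goes down with the key. z axis up, x and y as the box.
- fan_key (a joint): How far the dust extractor key is pressed straight down, in m: 0 out (off), 0.010 fully in against a hard stop (10 mm still proud of the box). It starts to move at about 3.5 N, needs about 5 N half-way and 6.5 N at the stop, is held by friction and stays down where it is left. It counts as on from 0.004; pressing against the hard stop quickly builds up force.
- lamp_box: Wireless switch box of the bench lamp: grey box 90 x 90 mm and 50 mm high on a rubber foot, standing loose on the bench (0.7 to 1.2 kg), with one square black key, 44 x 44 mm, in the middle of its top. Origin at the centre of its underside, z up, sides along x and y. The three boxes look alike but for the key, and any of them may stand in any of the three places.
- lamp_key_top (a point): Centre of the flat top face of the bench lamp key (square black key, 44 x 44 mm). The key stands 20 mm proud of the box when out, so this point is then 70 mm above the bench; it goes down with the key. z axis up, x and y as the box.
- lamp_key (a joint): How far the bench lamp key is pressed straight down, in m: 0 out (off), 0.010 fully in against a hard stop (10 mm still proud of the box). It starts to move at about 3.5 N, needs about 5 N half-way and 6.5 N at the stop, is held by friction and stays down where it is left. It counts as on from 0.004; pressing against the hard stop quickly builds up force.
- grinder_box: Wireless switch box of the grinder: grey box 90 x 90 mm and 50 mm high on a rubber foot, standing loose on the bench (0.7 to 1.2 kg), with one long narrow black bar key, 18 mm wide by 76 mm long, its length along the box's y axis, in the middle of its top. Origin at the centre of its underside, z up, sides along x and y. The three boxes look alike but for the key, and any of them may stand in any of the three places.
- grinder_key_top (a point): Centre of the flat top face of the grinder key (long narrow black bar key, 18 mm wide by 76 mm long, its length along the box's y axis). The key stands 20 mm proud of the box when out, so this point is then 70 mm above the bench; it goes down with the key. z axis up, x and y as the box.
- grinder_key (a joint): How far the grinder key is pressed straight down, in m: 0 out (off), 0.010 fully in against a hard stop (10 mm still proud of the box). It starts to move at about 3.5 N, needs about 5 N half-way and 6.5 N at the stop, is held by friction and stays down where it is left. It counts as on from 0.004; pressing against the hard stop quickly builds up force.
- elbow: Bystander: steel pipe elbow 40 mm in diameter, about 100 mm across, lying at the far side. Origin on the bench beside its bend.
- tape: Bystander: roll of white tape standing on its flat side, 84 mm across, 45 mm high. Origin at the centre of its underside.
- spanner: Bystander: steel spanner 170 mm long lying on the bench at the far side. Origin under its middle.
- offcut: Bystander: short upright offcut of steel tube, 34 mm across, 50 mm high, on the robot's side of the boxes. Origin at the centre of its underside.
Not all that is in view belongs to the job. Leave any purple or yellow look-alike of the grinder_box alone.

How it is judged:
By the outcome, as a careful person would: the job done as asked, in the order asked, and still so for the second after the job is handed in, with the robot touching nothing.
It also fails if it takes over 51 s, if anything falls off the work surface, if the arm or the gripper's body presses on something with over 40 N, if the wrist force passes 120 N, or if a joint passes its speed limit or range.

## Working session

There is one attempt and no reset: what is moved stays moved. The work goes in short steps, Python scripts to look and compute and a tool call to move; the robot and the scene stay as the last step left them, time stands still between calls to the robot, and variables do not carry over. Pictures are saved under pics/ and viewed, at most 10 in all, crops included, and the job is handed in when it is done.

Besides the shell and the picture viewer there is one more tool, called as name(argument=value, ...), one argument or row to a line, values as JSON. step_arm: Moves the arm, as the interface text tells. Its arguments: {"type":"object","properties":{"plan":{"type":"array"},"squeeze":{"type":"number"}},"required":["plan"]}

```bash
mkdir -p pics; python3 - <<'E'
from rig import *
import cv2,numpy as np,pickle
s=sense(); print(s)
d={n:capture(n) for n in("top","side")}
pickle.dump(d,open('d.pkl','wb'))
cv2.imwrite('pics/a.png',d['top']['color'][:,:,::-1]);cv2.imwrite('pics/b.png',d['side']['color'][:,:,::-1])
for n in d: print({k:v for k,v in d[n].items() if k not in('color','depth')})
E
```

```text
{'time_s': 0.0, 'joints': array([-1.51841708e+00,  3.13421412e-01,  1.49845118e+00,  2.37984479e-05,
        1.33100654e+00, -2.23411313e-01]), 'dq': array([ 0.00130816, -0.00090619,  0.00051646, -0.00193285, -0.0016282 ,
       -0.00031555]), 'tau': array([-5.91250828e-04, -4.12270367e+01, -2.59749180e+01, -2.12409213e-04,
        4.04027553e-03,  2.14050840e-05]), 'eef_pos': array([ 142.93901676, -504.98721261,  303.34433996]), 'ee_rot': array([-6.39902213e-04,  9.90507687e-01,  1.37455843e-01,  6.64550137e-05]), 'force': array([0.6090169 , 0.85048652, 0.4197107 ]), 'wrist_torque': array([-0.00958551, -0.00232794, -0.00056422]), 'grip_force': 0.0, 'grip_width': 0.9984086573580958}
{'vertical_fov': 45.884757129944475, 'cx': 273.0403110275235, 'cy': 210.75337221402958, 'rvec': array([ 2.14632876, -2.1951481 ,  0.11860456]), 'tvec': array([  74.34508305,  584.30389539, 1077.04330126])}
{'vertical_fov': 43.564735467707266, 'cx': 285.3003336511921, 'cy': 216.636755303171, 'rvec': array([ 1.04304194, -2.36101698,  1.10232008]), 'tvec': array([429.42491297, 308.90546535, 905.6589361 ])}
```

View pics/a.png

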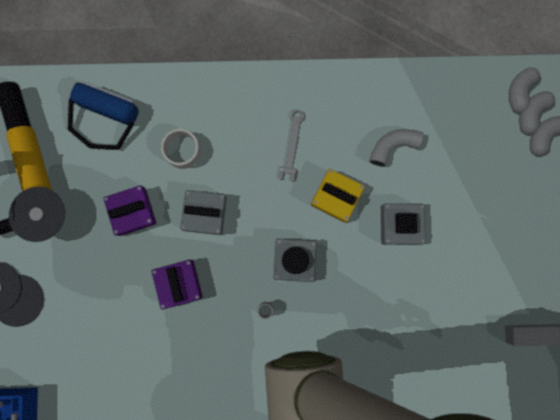

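View pics/b.png

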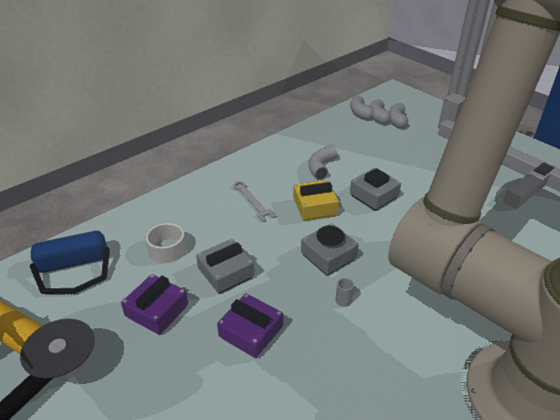

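The top view shows the fan key at about (296,260), the lamp key at (406,223) and the grey grinder bar at (202,211). In the side view they are at about (330,237), (377,178) and (224,252). The purple and yellow boxes are look-alikes. Next I'll locate the key tops from both views.

```bash
python3 - <<'E'
import cv2,numpy as np,pickle
d=pickle.load(open('d.pkl','rb'))
def cam(c):
    f=210/np.tan(np.radians(c['vertical_fov']/2));R=cv2.Rodrigues(c['rvec'])[0]
    return np.array([[f,0,c['cx']],[0,f,c['cy']],[0,0,1]]),R,c['tvec']
seeds={'fan':((296,260),(330,237)),'lamp':((406,223),(377,178)),'grinder':((202,211),(224,252))}
for n,ss in seeds.items():
    uvs=[];Ps=[]
    for c,(u,v) in zip((d['top'],d['side']),ss):
        K,R,t=cam(c)
        g=c['color'].max(2); m=(g<50).astype(np.uint8)
        k,l=cv2.connectedComponents(m); w=l==l[v,u]
        if l[v,u]==0: print('seed bad',g[v,u]);continue
        vv,uu=np.nonzero(w); z=c['depth'][vv,uu]; ok=z>0
        P=(np.linalg.inv(K)@np.vstack([uu,vv,np.ones_like(uu)]))*z
        W=(R.T@(P-t[:,None])).T[ok]
        top=W[W[:,2]>np.percentile(W[:,2],90)-8]
        r=cv2.minAreaRect(top[:,:2].astype(np.float32))
        print(n,len(uu),'z pct',np.percentile(W[:,2],[10,50,90]).round(1),'mean',top.mean(0).round(1),'rect',np.round(r[0],1),np.round(r[1],1),round(r[2],1))
        # top face only centroid in pixels
        q=top.mean(0); x=K@(R@q+t); uvs.append([uu.mean(),vv.mean()] if c is d['top'] else x[:2]/x[2]);Ps.append(K@np.c_[R,t])
    if len(Ps)==2:
        X=cv2.triangulatePoints(Ps[0],Ps[1],np.float64(uvs[0]),np.float64(uvs[1]));X=(X[:3]/X[3]).ravel();print('  tri',X.round(1), 'radius',np.hypot(*X[:2]).round())
E
```

```text
fan 635 z pct [65.9 69.6 72.1] mean [475.7  15.8  69.6] rect [475.3  15.8] [58.  55.2] 88.8
fan 422 z pct [65.9 68.6 70.4] mean [472.1  21.7  68.4] rect [473.   20.5] [55. 56.] 1.3
  tri [476.2  15.4  61.8] radius 476.0
lamp 447 z pct [65.9 69.9 72.3] mean [ 549.9 -225.6   69.9] rect [ 550.1 -226.3] [44.3 41.5] 88.3
lamp 292 z pct [54.9 67.  69.9] mean [ 546.  -219.7   67.8] rect [ 548.  -223.5] [45.6 44.3] 88.1
  tri [ 550.4 -226.1   62.3] radius 595.0
grinder 299 z pct [66.  69.3 71.9] mean [585.1 215.1  69.5] rect [585.4 215.5] [76.2 17.4] 82.3
grinder 391 z pct [55.6 67.  70.3] mean [582.8 220.4  68.1] rect [583.8 219.1] [74.  19.4] 81.3
  tri [586.4 216.5  62.7] radius 625.0
```

step_arm(
  plan=[
    {"offset":[46.2,-41.2,6],"rot":[0,0,0],"gripper":0},
    {"offset":[46.2,-41.2,6],"rot":[0,0,0],"gripper":0},
    {"offset":[46.2,-41.2,6],"rot":[0,0,0],"gripper":0},
    {"offset":[46.2,-41.2,6],"rot":[0,0,0],"gripper":0},
    {"offset":[46.2,-41.2,6],"rot":[0,0,0],"gripper":0},
    {"offset":[46.2,-41.2,6],"rot":[0,0,0],"gripper":0},
    {"offset":[46.2,-41.2,6],"rot":[0,0,0],"gripper":0},
    {"offset":[46.2,-41.2,6],"rot":[0,0,0],"gripper":0},
    {"offset":[46.2,-41.2,6],"rot":[0,0,0],"gripper":0},
    {"offset":[46.2,-41.2,6],"rot":[0,0,0],"gripper":0},
    {"offset":[46.2,-41.2,6],"rot":[0,0,0],"gripper":0},
    {"offset":[46.2,-41.2,6],"rot":[0,0,0],"gripper":0},
  ],
)

```text
time_s: 1.3
eef_pos: [464.2, 0.8, 245.7]
ee_rot: [0.0, 0.99, 0.138, -0.0]
force: [0.6, -1.3, 0.2]
grip_width: 0.004
grip_force: 0.0
```

step_arm(
  plan=[
    {"offset":[0,0,4],"rot":[0,0,0],"gripper":0},
    {"offset":[0,0,7],"rot":[0,0,0],"gripper":0},
    {"offset":[0,0,7],"rot":[0,0,0],"gripper":0},
    {"offset":[0,0,7],"rot":[0,0,0],"gripper":0},
    {"offset":[0,0,7],"rot":[0,0,0],"gripper":0},
  ],
)

```text
time_s: 1.8
eef_pos: [464.2, -1.8, 177.6]
ee_rot: [0.001, 0.991, 0.137, 0.001]
force: [-0.5, 0.2, 0.2]
grip_width: -0.0
grip_force: 0.0
```

```bash
python3 - <<'E'
from rig import *
import cv2,numpy as np
s=sense(); print(s['eef_pos'],s['ee_rot'],s['force'],s['dq'])
c=capture('wrist');cv2.imwrite('pics/w.png',c['color'][:,:,::-1]);print(c['mount'],c['vertical_fov'],c['cx'],c['cy'])
t=capture('side');cv2.imwrite('pics/s2.png',cv2.resize(t['color'][130:330,200:470,::-1],None,fx=2.5,fy=2.5))
E
```

```text
[464.24471451  -1.7886887  177.6358792 ] [5.14800864e-04 9.90547209e-01 1.37165381e-01 1.27300223e-03] [-0.45780795  0.18897811  0.19744584] [-0.00093614 -0.00541029  0.0008346   0.00027179 -0.00480303 -0.00147913]
[[-4.34842773e-04 -9.54266497e-01 -2.98956961e-01  7.57096591e+01]
 [ 9.99999836e-01 -3.03324134e-04 -4.86326333e-04  2.97345195e-01]
 [ 3.73404065e-04 -2.98957123e-01  9.54266472e-01 -7.01665790e+01]
 [ 0.00000000e+00  0.00000000e+00  0.00000000e+00  1.00000000e+00]] 65.70646984690485 277.7738883149223 208.80534516161748
```

View pics/w.png

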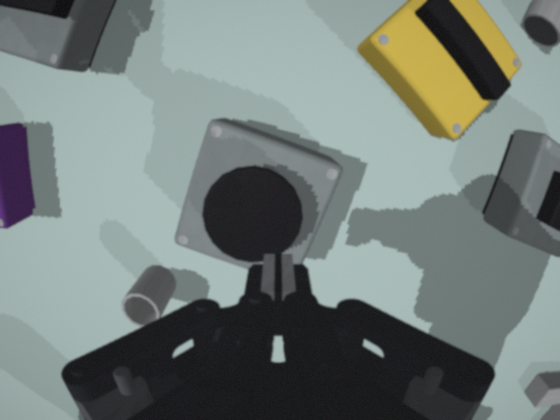

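View pics/s2.png

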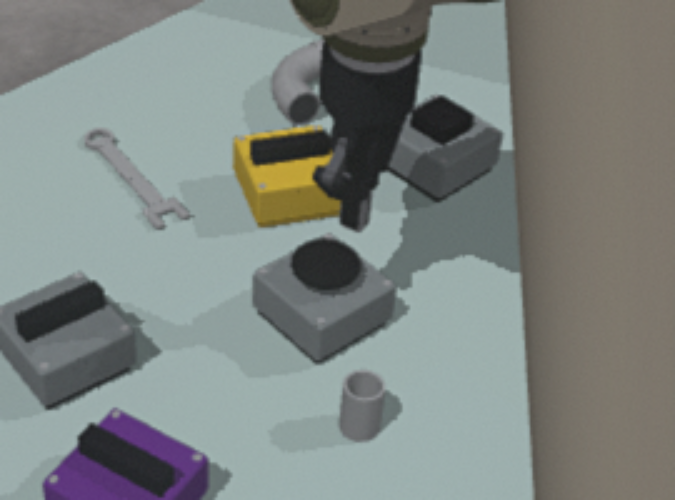

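The wrist view shows the fan key disc centred at about (252,214), with the shut tips at (278,275) just on its near side. The side crop agrees: the tip is above the disc and to the robot's right of it. I'll compute the disc centre from the wrist picture as a check.

```bash
cat > h.py <<'E'
from rig import *
import cv2,numpy as np
from scipy.spatial.transform import Rotation as Rn
def wpix(c,s,u,v,z):
    f=210/np.tan(np.radians(c['vertical_fov']/2)); d=np.array([u-c['cx'],v-c['cy']]);r=np.hypot(*d);a=r/f
    ray=np.r_[np.sin(a)*d/r,np.cos(a)]
    q=s['ee_rot'];R=Rn.from_quat([q[1],q[2],q[3],q[0]]).as_matrix();M=c['mount']
    o=R@M[:3,3]+s['eef_pos'];w=R@M[:3,:3]@ray
    return o+w*(z-o[2])/w[2]
def delta(s,target):
    q=s['ee_rot'];R=Rn.from_quat([q[1],q[2],q[3],q[0]]).as_matrix();return (R.T@(np.array(target)-s['eef_pos'])/10).round(2)
E
python3 - <<'E'
from h import *
s=sense();c=capture('wrist')
print(wpix(c,s,252,214,70), wpix(c,s,278,290,104.6))
for t in ([475,17,155],): print(delta(s,t))
E
```

```text
[476.68718513  16.90198199  70.        ] [452.25688318  -5.50754009 104.6       ]
[ 1.55 -1.51  2.24]
```

step_arm(
  plan=[
    {"offset":[1.6,-1.5,1.0],"rot":[0,0,0],"gripper":0},
    {"offset":[1.6,-1.5,2.2],"rot":[0,0,0],"gripper":0},
    {"offset":[1.6,-1.5,2.6],"rot":[0,0,0],"gripper":0},
    {"offset":[1.6,-1.5,2.6],"rot":[0,0,0],"gripper":0},
    {"offset":[1.6,-1.5,2.6],"rot":[0,0,0],"gripper":0},
  ],
)

```text
time_s: 2.45
eef_pos: [474.9, 17.0, 150.3]
ee_rot: [0.0, 0.991, 0.137, 0.0]
force: [-0.1, 0.2, 1.0]
grip_width: 0.002
grip_force: 0.0
```

step_arm(
  plan=[
    {"offset":[0,0,0.4],"rot":[0,0,0],"gripper":0},
    {"offset":[0,0,0.6],"rot":[0,0,0],"gripper":0},
    {"offset":[0,0,0.8],"rot":[0,0,0],"gripper":0},
    {"offset":[0,0,0.9],"rot":[0,0,0],"gripper":0},
    {"offset":[0,0,0.9],"rot":[0,0,0],"gripper":0},
  ],
)

```text
time_s: 2.95
eef_pos: [474.9, 17.4, 141.0]
ee_rot: [0.0, 0.991, 0.137, 0.0]
force: [-0.3, -0.2, 0.3]
grip_width: 0.002
grip_force: 0.3
```

step_arm(
  plan=[
    {"offset":[0,0,0.1],"rot":[0,0,0],"gripper":0},
    {"offset":[0,0,0.2],"rot":[0,0,0],"gripper":0},
    {"offset":[0,0,0.2],"rot":[0,0,0],"gripper":0},
  ],
)

```text
time_s: 3.25
eef_pos: [474.9, 17.4, 139.0]
ee_rot: [0.0, 0.991, 0.137, 0.0]
force: [-1.0, -0.6, 1.8]
grip_width: 0.002
grip_force: 1.4
```

step_arm(
  plan=[
    {"offset":[0,0,0.1],"rot":[0,0,0],"gripper":0},
    {"offset":[0,0,0.2],"rot":[0,0,0],"gripper":0},
    {"offset":[0,0,0.2],"rot":[0,0,0],"gripper":0},
  ],
)

```text
time_s: 3.55
eef_pos: [474.9, 17.4, 136.9]
ee_rot: [0.0, 0.991, 0.137, -0.0]
force: [0.1, -2.0, 2.5]
grip_width: 0.002
grip_force: 1.5
```

step_arm(
  plan=[
    {"offset":[0,0,0.1],"rot":[0,0,0],"gripper":0},
    {"offset":[0,0,0.2],"rot":[0,0,0],"gripper":0},
    {"offset":[0,0,0.2],"rot":[0,0,0],"gripper":0},
    {"offset":[0,0,0.2],"rot":[0,0,0],"gripper":0},
  ],
)

```text
time_s: 3.95
eef_pos: [474.9, 17.4, 135.0]
ee_rot: [0.0, 0.991, 0.137, 0.0]
force: [-1.7, -1.1, 3.0]
grip_width: -0.0
grip_force: 1.5
```

```bash
python3 - <<'E'
from h import *
F=[]
s=sense();c=capture('side');d2=c['color'];F.append(s['force'])
cv2.imwrite('pics/s3.png',cv2.resize(d2[170:290,270:400,::-1],None,fx=4.5,fy=4.5,interpolation=2))
for i in range(4): capture('side');F.append(sense()['force'])
print(np.round(F,1),s['eef_pos'])
E
```

```text
[[-1.7 -1.1  3. ]
 [-1.1 -0.4  2.8]
 [-0.6 -1.1  3.5]
 [-0.2 -1.8  1.9]
 [-0.4 -1.9  1.9]] [474.92337472  17.42635238 134.95278705]
```

View pics/s3.png

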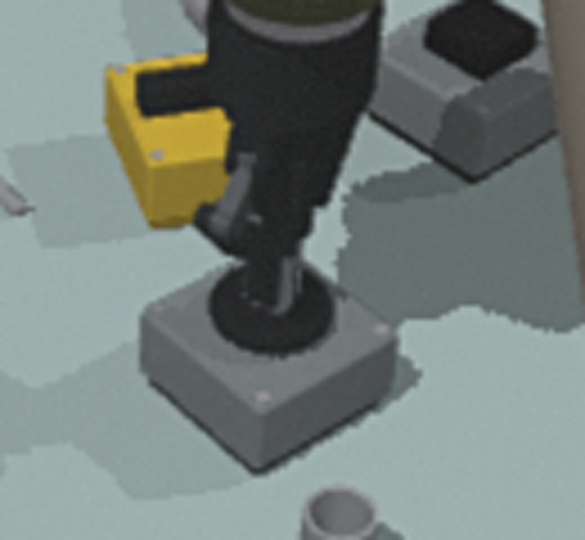

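The tip is on the disc and the key looks pressed in. I'll lift and measure its height.

step_arm(
  plan=[
    {"offset":[0,0,-1],"rot":[0,0,0],"gripper":0},
    {"offset":[0,0,-4],"rot":[0,0,0],"gripper":0},
    {"offset":[0,0,-5],"rot":[0,0,0],"gripper":0},
    {"offset":[0,0,-5],"rot":[0,0,0],"gripper":0},
  ],
)

```text
time_s: 4.6
eef_pos: [475.4, 17.5, 186.3]
ee_rot: [0.0, 0.991, 0.138, 0.002]
force: [0.8, 0.5, -0.5]
grip_width: -0.001
grip_force: 0.0
```

```bash
cat >> h.py <<'E'
import pickle
def world(c):
    f=210/np.tan(np.radians(c['vertical_fov']/2));R=cv2.Rodrigues(c['rvec'])[0]
    v,u=np.mgrid[:420,:560];z=c['depth']
    P=np.stack([(u-c['cx'])*z/f,(v-c['cy'])*z/f,z],-1)-c['tvec']
    W=P@R; W[z==0]=np.nan; return W
def keyz(c,xy,r):
    W=world(c);h=np.hypot(W[...,0]-xy[0],W[...,1]-xy[1]);m=(h<r)&(W[...,2]>50)&(W[...,2]<80)&(c['color'].max(2)<60)
    return m.sum(),np.median(W[m][:,2]).round(2)
E
python3 - <<'E'
from h import *
d=pickle.load(open('d.pkl','rb'));s=sense();print(s['eef_pos'],s['force'])
for i in range(2):
  for n,xy in(('side',(472.5,21)),('top',(475.5,16))):
    c=capture(n);print(n,keyz(d[n],xy,26),keyz(c,xy,26))
E
```

```text
[475.41028429  17.45299888 186.32487418] [ 0.818662    0.52910266 -0.53437286]
side (np.int64(348), np.float64(68.68)) (np.int64(348), np.float64(60.96))
top (np.int64(469), np.float64(69.75)) (np.int64(0), np.float64(nan))
side (np.int64(348), np.float64(68.68)) (np.int64(348), np.float64(61.1))
top (np.int64(469), np.float64(69.75)) (np.int64(0), np.float64(nan))
  return _methods._mean(a, axis=axis, dtype=dtype,
  ret = ret.dtype.type(ret / rcount)
```

The fan key is in by 7.7 mm. Next is the lamp.

step_arm(
  plan=[
    {"offset":[0.6,25.4,0],"rot":[0,0,0],"gripper":0},
    {"offset":[0.6,25.4,0],"rot":[0,0,0],"gripper":0},
    {"offset":[0.6,25.4,0],"rot":[0,0,0],"gripper":0},
    {"offset":[0.6,25.4,0],"rot":[0,0,0],"gripper":0},
    {"offset":[0.6,25.4,0],"rot":[0,0,0],"gripper":0},
    {"offset":[0.6,25.4,0],"rot":[0,0,0],"gripper":0},
    {"offset":[0.6,25.4,0],"rot":[0,0,0],"gripper":0},
    {"offset":[0.6,25.4,1.5],"rot":[0,0,0],"gripper":0},
    {"offset":[0.6,25.4,3],"rot":[0,0,0],"gripper":0},
    {"offset":[0.6,25.4,3],"rot":[0,0,0],"gripper":0},
    {"offset":[0.6,25.4,3],"rot":[0,0,0],"gripper":0},
  ],
)

```text
time_s: 5.9
eef_pos: [549.8, -224.2, 155.2]
ee_rot: [-0.0, 0.99, 0.138, -0.0]
force: [0.4, 0.9, 0.6]
grip_width: -0.003
grip_force: 0.0
```

```bash
python3 - <<'E'
from h import *
s=sense();c=capture('wrist');print(s['eef_pos'],s['force'],delta(s,[550,-225,150]))
cv2.imwrite('pics/w2.png',c['color'][:,:,::-1])
E
```

```text
[ 549.80562608 -224.2243805   155.18214822] [0.39342906 0.86330482 0.62831004] [-0.    0.08  0.52]
```

View pics/w2.png

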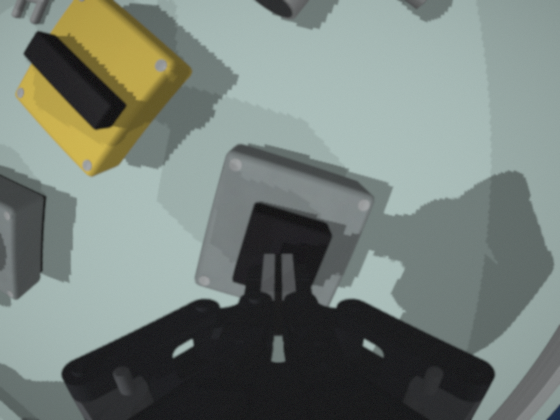

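The wrist view shows the shut tips at (278,265), over the middle of the square key, which spans about (235–330, 203–290). I'll press down to the same height as for the fan.

step_arm(
  plan=[
    {"offset":[0,0.1,0.6],"rot":[0,0,0],"gripper":0},
    {"offset":[0,0.1,1.2],"rot":[0,0,0],"gripper":0},
    {"offset":[0,0.1,1.3],"rot":[0,0,0],"gripper":0},
    {"offset":[0,0.1,1.4],"rot":[0,0,0],"gripper":0},
    {"offset":[0,0.1,1.5],"rot":[0,0,0],"gripper":0},
    {"offset":[0,0.1,1.6],"rot":[0,0,0],"gripper":0},
    {"offset":[0,0.1,1.7],"rot":[0,0,0],"gripper":0},
    {"offset":[0,0.1,1.8],"rot":[0,0,0],"gripper":0},
    {"offset":[0,0.1,1.9],"rot":[0,0,0],"gripper":0},
    {"offset":[0,0.1,2.0],"rot":[0,0,0],"gripper":0},
    {"offset":[0,0.1,2.0],"rot":[0,0,0],"gripper":0},
  ],
)

```text
time_s: 7.05
eef_pos: [550.2, -226.3, 135.0]
ee_rot: [0.0, 0.991, 0.137, 0.0]
force: [0.1, 1.3, 4.2]
grip_width: -0.003
grip_force: 2.0
```

step_arm(
  plan=[
    {"offset":[0,0,-1],"rot":[0,0,0],"gripper":0},
    {"offset":[0,0,-4],"rot":[0,0,0],"gripper":0},
    {"offset":[0,0,-5],"rot":[0,0,0],"gripper":0},
    {"offset":[0,0,-5],"rot":[0,0,0],"gripper":0},
  ],
)

```text
time_s: 7.45
eef_pos: [550.5, -226.6, 186.5]
ee_rot: [0.001, 0.991, 0.137, 0.001]
force: [0.6, -0.3, -0.2]
grip_width: -0.005
grip_force: 0.0
```

```bash
python3 - <<'E'
from h import *
d=pickle.load(open('d.pkl','rb'));s=sense();print(s['eef_pos'],s['ee_rot'],s['force'])
c=capture('side')
for xy,r in (((472.5,21),26),((547,-222),18)):print(keyz(d['side'],xy,r),keyz(c,xy,r))
print(delta(s,[585.5,216.5,187]))
E
```

```text
[ 550.50433183 -226.57230485  186.45882772] [0.00103399 0.99050154 0.13749324 0.00111315] [ 0.62133    -0.33510877 -0.21538116]
(np.int64(348), np.float64(68.68)) (np.int64(340), np.float64(60.93))
(np.int64(111), np.float64(68.45)) (np.int64(88), np.float64(60.93))
[ 15.44 -41.68  -0.12]
```

The lamp key is in by about 7.5 mm. Last is the grinder.

step_arm(
  plan=[
    {"offset":[15.4,-41.6,0],"rot":[0,0,0],"gripper":0},
    {"offset":[15.4,-41.6,0],"rot":[0,0,0],"gripper":0},
    {"offset":[15.4,-41.6,0],"rot":[0,0,0],"gripper":0},
    {"offset":[15.4,-41.6,0],"rot":[0,0,0],"gripper":0},
    {"offset":[15.4,-41.6,0],"rot":[0,0,0],"gripper":0},
    {"offset":[15.4,-41.6,0],"rot":[0,0,0],"gripper":0},
    {"offset":[15.4,-41.6,0],"rot":[0,0,0],"gripper":0},
    {"offset":[15.4,-41.6,0],"rot":[0,0,0],"gripper":0},
    {"offset":[15.4,-41.6,0],"rot":[0,0,0],"gripper":0},
    {"offset":[15.4,-41.6,0],"rot":[0,0,0],"gripper":0},
    {"offset":[15.4,-41.6,2],"rot":[0,0,0],"gripper":0},
    {"offset":[15.4,-41.6,3],"rot":[0,0,0],"gripper":0},
  ],
)

```text
time_s: 8.7
eef_pos: [584.1, 215.5, 152.4]
ee_rot: [0.0, 0.99, 0.138, -0.002]
force: [0.9, -0.1, -0.3]
grip_width: 0.001
grip_force: 0.0
```

step_arm(
  plan=[
    {"offset":[0,0,0],"rot":[0,0,0],"gripper":0},
    {"offset":[0,0,0],"rot":[0,0,0],"gripper":0},
  ],
)

```text
time_s: 8.9
eef_pos: [585.1, 215.4, 154.9]
ee_rot: [0.0, 0.991, 0.137, -0.0]
force: [1.0, -0.8, 0.7]
grip_width: 0.003
grip_force: 0.0
```

```bash
python3 - <<'E'
from h import *
s=sense();c=capture('wrist');print(s['eef_pos'],s['force'],delta(s,[585.5,216.5,135]))
cv2.imwrite('pics/w3.png',c['color'][:,:,::-1])
E
```

```text
[585.12190133 215.36402466 154.9368548 ] [ 0.974786   -0.84911383  0.6516319 ] [ 0.07 -0.1   1.99]
```

View pics/w3.png

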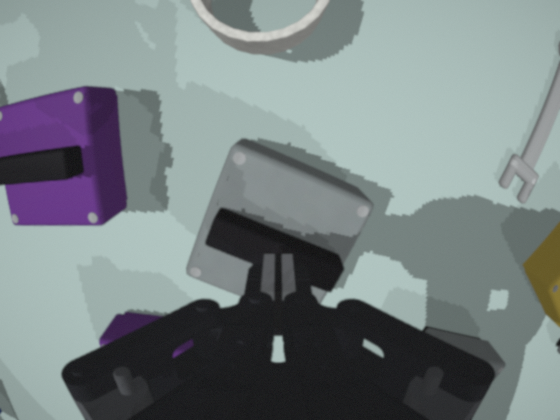

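The wrist view shows the bar's top face between corners at about (222,209), (207,243), (343,268) and (330,290). The tips, at (278,257), are over its middle. I'll check the centre numerically.

```bash
python3 - <<'E'
from h import *
s=sense();c=capture('wrist');print(wpix(c,s,275.5,252.5,70))
E
```

```text
[587.8013427  217.21715647  70.        ]
```

step_arm(
  plan=[
    {"offset":[0.1,-0.1,0.6],"rot":[0,0,0],"gripper":0},
    {"offset":[0.1,-0.1,1.2],"rot":[0,0,0],"gripper":0},
    {"offset":[0.1,-0.1,1.3],"rot":[0,0,0],"gripper":0},
    {"offset":[0.1,-0.1,1.4],"rot":[0,0,0],"gripper":0},
    {"offset":[0.1,-0.1,1.5],"rot":[0,0,0],"gripper":0},
    {"offset":[0.1,-0.1,1.6],"rot":[0,0,0],"gripper":0},
    {"offset":[0.1,-0.1,1.7],"rot":[0,0,0],"gripper":0},
    {"offset":[0.1,-0.1,1.8],"rot":[0,0,0],"gripper":0},
    {"offset":[0.1,-0.1,1.9],"rot":[0,0,0],"gripper":0},
    {"offset":[0.1,-0.1,2.0],"rot":[0,0,0],"gripper":0},
    {"offset":[0.1,-0.1,2.0],"rot":[0,0,0],"gripper":0},
  ],
)

```text
time_s: 10.1
eef_pos: [585.8, 217.2, 135.0]
ee_rot: [-0.0, 0.991, 0.137, 0.0]
force: [-0.1, 0.7, 4.9]
grip_width: 0.0
grip_force: 2.1
```

step_arm(
  plan=[
    {"offset":[0,0,-1],"rot":[0,0,0],"gripper":0},
    {"offset":[0,0,-4],"rot":[0,0,0],"gripper":0},
    {"offset":[0,0,-8],"rot":[0,0,0],"gripper":0},
    {"offset":[0,0,-12],"rot":[0,0,0],"gripper":0},
    {"offset":[0,0,-12],"rot":[0,0,0],"gripper":0},
    {"offset":[0,0,-12],"rot":[0,0,0],"gripper":0},
  ],
)

```text
time_s: 10.7
eef_pos: [585.6, 217.2, 255.6]
ee_rot: [-0.0, 0.991, 0.137, 0.0]
force: [-0.0, -0.0, -0.9]
grip_width: 0.003
grip_force: 0.0
```

```bash
python3 - <<'E'
from h import *
d=pickle.load(open('d.pkl','rb'));s=sense();print(s['eef_pos'],s['force'])
c=capture('side')
for xy,r in (((472.5,21),26),((547,-222),18),((583,220),20)):print(keyz(d['side'],xy,r),keyz(c,xy,r))
cv2.imwrite('pics/end.png',c['color'][:,:,::-1])
E
```

```text
[585.63095085 217.16276161 255.58851599] [-0.04489984 -0.01009636 -0.90225712]
(np.int64(348), np.float64(68.68)) (np.int64(350), np.float64(61.01))
(np.int64(111), np.float64(68.45)) (np.int64(0), np.float64(nan))
(np.int64(207), np.float64(67.01)) (np.int64(158), np.float64(60.71))
  return _methods._mean(a, axis=axis, dtype=dtype,
  ret = ret.dtype.type(ret / rcount)
```

View pics/end.png

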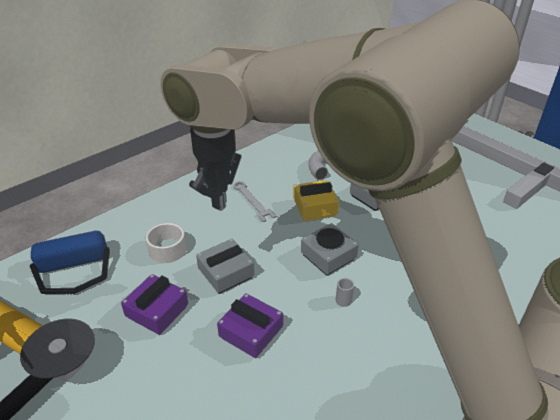

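The final side view shows the grinder bar at (224,255) and the fan key at (330,238) both pressed in, the boxes in place and the gripper clear. The arm hides the lamp box here, but its key was measured in earlier.

```bash
python3 -c "
from rig import *
print(finish_job())"
```

```text
the job is handed in; nothing more can be done
None
```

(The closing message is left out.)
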